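Lock the shaker carriage: feel for the hidden hole with the pin

TASK

Lock the shaker's carriage before the unit is moved. Lift the moisture dish off the hood and stand it upright on clear worktop, then take the longer of the two pins from the rack, put its rod through the slot in the hood and sweep it along the hidden face below until it finds the deep locking hole, and let it down fully home, so that its collar lies on the hood. Leave the short pin in the rack and do not disturb the other things on the bench.

Things in the scene. Friction and masses are not known exactly. Their poses are not given: they have to be found in the camera images.
- shaker: drive unit of a small sample shaker, fixed: grey sheet-metal box hood 110 mm (its x) x 190 mm (its y) x 105 mm high, closed all round, with one straight slot in its flat top plate (6 mm thick). Hollow; inside, hidden right under the whole slot, lies a steel carriage that does not move sideways. Origin at the centre of its underside, z up
- slot (a point): centre of the slot mouth, at the height of the hood top; axes as the hood. The slot is 90 mm long along the hood's y and 18 mm wide along its x
- face_mid (a point): point on the carriage's hidden, smooth, flat top face, right under the slot's centre, 65 mm below the hood top, axes as the hood. The face reaches past both slot ends. It yields on leaf springs: it starts to sink at about 2.5 N of downward push, is 5 mm lower at about 7 N and then stops hard; let go, it rises again
- hole_zone (a point): same point as face_mid; the locking hole's centre lies within 28 mm of it along the hood's y, elsewhere each time: feel for it. Hole: oblong, 14 mm along y x 26 mm along x, on the slot's middle line, over 27 mm deep. It is not the oil cup: 10 mm along y x 26 mm along x, only 6 mm deep, centred 32 mm from the hole towards the hood's +y (at times beyond the slot's end)
- lock_pin: the longer of two alike steel pins in the rack, loose, about 100 g: rod 10 mm in diameter with a round nose, 87 mm long below the origin; collar 32 mm in diameter, 6 mm thick; above it a black round grip 22 mm in diameter, 6 to 50 mm above the origin. Origin on the axis at the collar's underside, z up. Collar underside on the hood top = home; it is 22 mm higher with the nose on the unpressed face
- pin_tip (a point): end of the locking pin's round nose, 87 mm below its collar's underside
- short_pin: the other pin in the rack: same collar and thickness, but rod only 45 mm and grip only 24 mm tall (6 to 30 mm above its origin). Too short for this job; stays in the rack. Origin as for the locking pin
- rack: fixed aluminium pin rack, 56 mm (its x) x 152 mm (its y) x 100 mm high. Two sockets with 15 mm holes at its y = +40 and -40 mm; each pin hangs upright with its collar on the rack top, 100 mm above the worktop; which pin hangs in which socket differs. Origin at the centre of its underside, z up
- dish: round closed aluminium moisture dish, 53 mm diameter, 23 mm tall, loose, standing on the hood top over the slot so that it blocks it; origin at the centre of its underside, z up
- balance: electronic balance with a clear lid, fixed equipment at the back, 243 mm (its x) x 191 mm (its y) x 137 mm high; origin at the centre of its underside; no part in the job
- reagent_bottle: bystander: white reagent bottle with screw cap, 60 mm diameter, 139 mm tall, standing; origin at the centre of its underside
- vial: bystander: glass sample vial with white cap, 33 mm diameter, 78 mm tall, standing; origin at the centre of its underside
- tally: bystander: white hand tally counter with a ring, 80 x 52 x 20 mm, lying; origin at the centre of its underside, longer side along its x
- blue_cup: bystander: blue moulded cup, 112 mm diameter, 166 mm tall, standing; origin at the centre of its underside
- petri_dish: bystander: clear round sorting dish with kernels, 68 mm diameter, 14 mm high; origin at the centre of its underside
- bench_brush: bystander: flat wooden brush 39 x 168 x 11 mm lying near the front right edge; long side along its y; origin at the centre of its underside
Things that resemble listed ones, but are neither listed nor needed, are in the scene too. What is shaped like the lock_pin but orange or turquoise is not meant. Leave any purple or red look-alike of the dish alone.

How it is judged:
By the outcome, as a careful person would: the job done as asked, in the order asked, and still so for the second after the job is handed in, with the robot touching nothing.
It also fails if it takes over 69 s, if anything falls off the work surface, if the arm or the gripper's body presses on something with over 40 N, if the wrist force passes 120 N, or if a joint passes its speed limit or range.

ROBOT

A 7-joint arm with a two-finger parallel gripper is mounted at the origin on a cart in front of the work surface, level with it; the furniture and walls round the work are solid. World frame = base frame: x ahead of the robot, y to its left, z up, the work surface at z = 0. Lengths are in m, angles in rad, forces in N, time in s.
With the tool pointing down it reaches from about 0.4 to 0.9 m from the base axis. Payload 5.6 kg.
Tool frame: the origin (TCP) lies at the very end of the fingers, on their centre line; the grasp point (between the pads) lies env.tcp_to_grasp behind it (env.tcp_to_grasp is the distance from the TCP to the grasp point, in m); z points along the fingers, y is the line along which they close (so a half turn about z gives the same grasp; the last joint's range is limited). The gripper opens to 92 mm and grips with 3 to 60 N. Pads are 20 mm wide; open, the fingers measure 128 mm over their backs; the gripper's body (75 mm by 189 mm) begins 69 mm behind the grasp point.
Start: joints at [1.242, 0.468, -0.012, 1.603, 0.006, 1.071, -0.056], TCP at [0.183, -0.624, 0.215] pointing down, gripper open.
Joint ranges: [-2.53, 2.53], [-0.31, 2.02], [-1.57, 1.55], [0.28, 2.44], [-1.29, 4.43], [0.15, 1.84], [-2.92, 2.92]. Speed limits (rad/s): [2.57, 2.57, 3.14, 3.14, 3.14, 3.14, 3.14].

INTERFACE

Orientations are given as a rotation vector (axis times angle).
In Python, from station import status, grab_frame, get_calibration, job_done, env gives the robot as it stands. The module is installed in compiled form; this text tells all that it offers.
- The arm moves only by the tool play_rows, never from a script. Its argument "rows" is a list of rows, each a list of 2 entries, a list of its own where there are three numbers: the shift along the tool's x, y, z in cm, then the turn about the tool's z in degrees. In form: [[[dx, dy, dz], twist], ...]. A call has 1 to 20 rows; each row shifts and turns the commanded pose from where the row before left it, along the tool's axes as they then stand; what a row does not reach is not made up. A row lasts 1/12 s, in which the tool goes at most 41.7 mm and 7.16 degrees, less where a joint would pass 70% of its speed; a pose out of reach is approached as far as the arm can. A call is refused whole if a number of a shift passes 4.17 or a number of a turn 7.16, either way. A call with a gripper value outside its range is refused whole. "grip" is the closure, from -1 (fully open) to 1 (shut), set as the call begins (left out, the last holds). The fingers move at their own pace and stop on an object; "squeeze" is the grip in N (left out, the last holds). Time passes only in rows, so rows that do not move let the fingers close. It gives the time, the measured TCP pose, the force, the opening and the grip force at its end, in the units of the state.
- status.sense(): the state, without advancing time (a new reading comes with each control period).
- grab_frame(name): name is "scene" or "side" or "wrist"; returns the picture (384x512x3 uint8, red, green, blue); there is no depth.
- get_calibration(name): a dict with "fov_y" (degrees; the focal length in pixels is half the picture's height over the tangent of half this angle, whatever the lens; pixels are square), "cx", "cy" (the principal point, pixels), "rvec" (rotation vector, rad) and "tvec" (3), from world to camera coordinates, as OpenCV has them; the wrist camera has in their place "hand_eye" (4x4, takes a point from camera to tool coordinates, whose origin is the TCP and whose axes are the flange's). Camera axes: x right, y down, z forward; pixel columns grow to the right and rows downward; lengths in m; the calibration is good to about 2 mm. A picture is of the moment at which its call begins: read the wrist's pose just before it. get_calibration takes no time and is no camera call.
- job_done(): hands the job in; it is judged then, once.
The state is a dict: "clock": time; "joint_positions": joint angles; "joint_velocities": joint speeds; "joint_torque": joint torques, N m; "ee_pos": TCP position; "orientation": TCP orientation; "ft_force": force on the tool from outside, world axes, zero at the start; "wrist_torque": the same for the moment, N m; "opening": opening from 0.0 (shut) to 1.0 (fully open); "grip_force": force on a finger pad.
Only numpy, scipy, OpenCV 4.12 (cv2) and the standard library are available. Lean on these libraries where they do the work, as an engineer would, in place of code of your own. Each camera call takes 0.05 s, during which the arm holds its last target. There are 200 camera calls.

## Working session

There is one attempt and no reset: what is moved stays moved. The work goes in short steps, Python scripts to look and compute and a tool call to move; the robot and the scene stay as the last step left them, time stands still between calls to the robot, and variables do not carry over. Pictures are saved under pics/ and viewed, at most 10 in all, crops included, and the job is handed in when it is done.

Besides the shell and the picture viewer there is one more tool, called as name([rows], argument=value, ...), one row to a line, values as JSON. play_rows: Moves the arm, as the interface text tells. Its arguments: {"type":"object","properties":{"rows":{"type":"array","items":{"type":"array"}},"grip":{"type":"number"},"squeeze":{"type":"number"}},"required":["rows"]}

```bash
mkdir -p pics
cat > h.py <<'E'
import numpy as np,cv2
from scipy.spatial.transform import Rotation as R
from station import status,grab_frame,get_calibration,job_done,env
def cam(n,s=None):
    c=get_calibration(n)
    f=192/np.tan(np.radians(c['fov_y'])/2)
    K=np.array([[f,0,c['cx']],[0,f,c['cy']],[0,0,1]])
    if n!='wrist':
        Rw=R.from_rotvec(c['rvec']).as_matrix(); return K,Rw,np.array(c['tvec'],float)
    s=s or status.sense()
    T=np.eye(4);T[:3,:3]=R.from_rotvec(s['orientation']).as_matrix();T[:3,3]=s['ee_pos']
    M=np.linalg.inv(T@np.array(c['hand_eye'])); return K,M[:3,:3],M[:3,3]
def ray(C,uv):
    K,Rw,t=C; d=Rw.T@np.linalg.solve(K,[uv[0],uv[1],1]); return -Rw.T@t,d
def onz(C,uv,z):
    o,d=ray(C,uv); return o+d*(z-o[2])/d[2]
def tri(C1,a,C2,b):
    o1,d1=ray(C1,a);o2,d2=ray(C2,b)
    st=np.linalg.lstsq(np.c_[d1,-d2],o2-o1,rcond=None)[0]
    p,q=o1+d1*st[0],o2+d2*st[1]; return (p+q)/2,np.linalg.norm(p-q)
def proj(C,p):
    K,Rw,t=C; x=K@(Rw@np.array(p)+t); return x[:2]/x[2]
def save(n,f): 
    im=grab_frame(n); cv2.imwrite('pics/'+f,im[:,:,::-1]); return im
E
python3 - <<'E'
from h import *
for n in('scene','side'): save(n,n+'0.png'); c=get_calibration(n);print(c); C=cam(n); print(ray(C,(256,192)))
print(get_calibration('wrist'),env.tcp_to_grasp); s=status.sense(); print(s['clock'],s['ee_pos'],s['orientation'],s['ft_force'],s['opening'])
E
```

```text
{'fov_y': 56.4311058460059, 'cx': 258.3306841957404, 'cy': 186.7963638702273, 'rvec': array([ 0.87408273, -2.48337361,  1.09238337]), 'tvec': array([0.34888907, 0.36486824, 0.74971186])}
(array([0.06059786, 0.45224041, 0.78020945]), array([ 0.47931346, -0.55388455, -0.68097312]))
{'fov_y': 43.981017039317194, 'cx': 249.1819796493305, 'cy': 194.74951009262142, 'rvec': array([ 1.95508719, -0.16509737,  0.09620026]), 'tvec': array([-0.59369949,  0.05567385,  1.65891933])}
(array([ 0.34922631, -1.59010315,  0.67616933]), array([ 0.15961036,  0.91331147, -0.37500103]))
{'fov_y': 60.41815263149601, 'cx': 254.79458014452482, 'cy': 192.19906658272248, 'hand_eye': array([[-8.23047198e-04, -9.62796285e-01, -2.70227008e-01,
         7.65051218e-02],
       [ 9.99998888e-01, -1.12845255e-03,  9.74823522e-04,
        -6.31884428e-04],
       [-1.24349482e-03, -2.70225905e-01,  9.62796143e-01,
        -1.70690293e-01],
       [ 0.00000000e+00,  0.00000000e+00,  0.00000000e+00,
         1.00000000e+00]])} 0.0187
0.1 [ 0.18301468 -0.6231696   0.21378503] [-3.10812321e+00 -4.47038942e-01  5.55965972e-04] [ 0.73175093  0.68221434 -0.35390014] 0.9977164390541193
```

View pics/scene0.png

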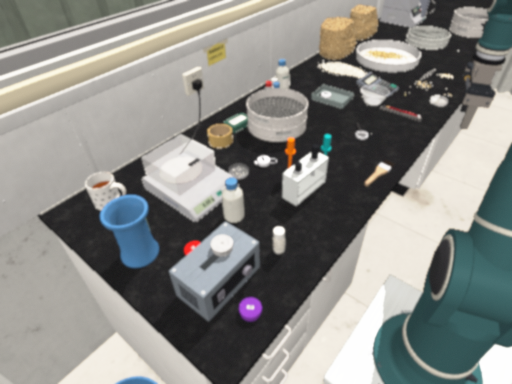

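View pics/side0.png

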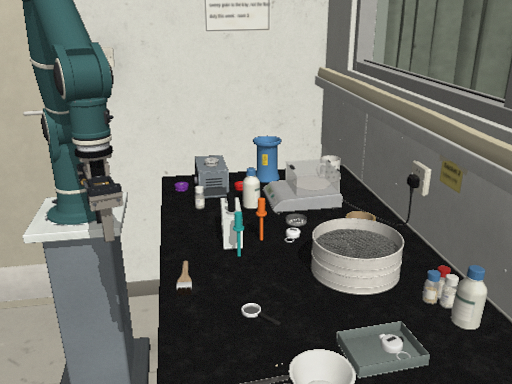

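Scene: hood at about (217,270), with a white-grey dish on it at (222,243). The rack is at (305,180) with two black-gripped pins. Orange (290,150) and turquoise (326,143) pin look-alikes stand behind the rack, and purple (250,309) and red (193,247) dish look-alikes stand beside the hood. Side: rack at (230,225), hood at (211,175). Next is one close crop.

Run:
```python
import cv2,numpy as np
a=cv2.imread('pics/scene0.png');b=cv2.imread('pics/side0.png')
x=cv2.resize(a[215:325,160:290],None,fx=4,fy=4,interpolation=2)[:300,:400]
def c(im,x0,y0,w,h,k): return cv2.resize(im[y0:y0+h,x0:x0+w],(w*k,h*k),interpolation=2)
A=c(a,165,220,100,100,4)[:,:400]; B=c(a,270,130,80,80,5); C=c(b,190,150,100,50,4); D=c(b,190,190,100,50,4)
out=np.vstack([np.hstack([A,B]),np.hstack([C,D])]);print(out.shape);cv2.imwrite('pics/crop0.png',out)
```

```text
(600, 800, 3)
```

View pics/crop0.png

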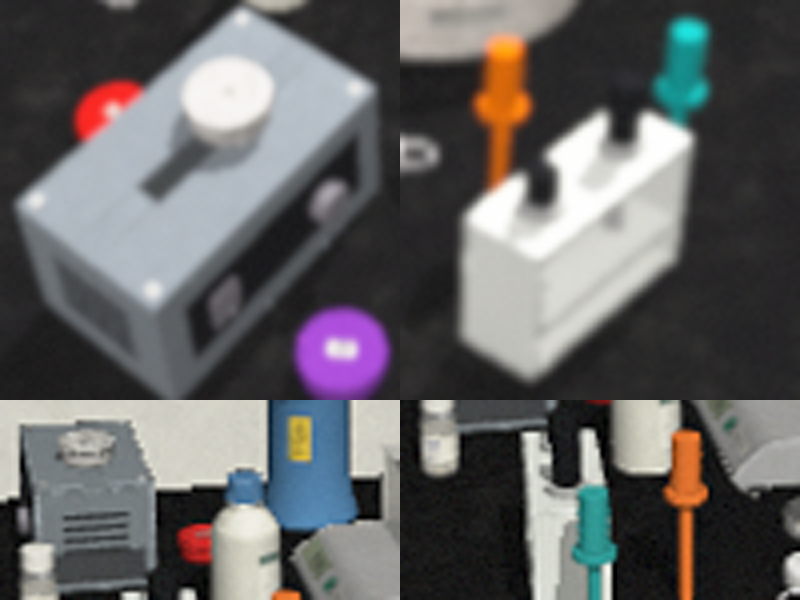

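Crop: the wanted dish is the white one on the slot (scene 222,243), not the purple or red one. The visible slot end is at about (203,267). Of the black pins, the one at scene (315,152) has the taller grip and the one at (298,167) the shorter. Next come the rough positions.

Run:
```python
from h import *
S=cam('scene');D=cam('side');np.set_printoptions(precision=4,suppress=True)
sc=[(225,224.5),(253.7,242),(203,292.5),(173.7,270)]
P=[onz(S,p,.105) for p in sc]
for p in P: print('screw',p)
print('sides',[np.linalg.norm(P[i]-P[(i+1)%4]) for i in range(4)],'c',np.mean(P,0))
print('slot end',onz(S,(203,267),.105))
print('dish tri',tri(S,(222,241),D,(211,160)))
print('dish z',onz(S,(222,241),.128))
print('short top',onz(S,(298.5,162),.13),'long top',onz(S,(315,147),.15))
print('rack corners',[onz(S,(270+(x-400)/5,130+y/5),.1) for x,y in((467,213),(533,255),(692,135),(612,105))])
print('long tri',tri(S,(315,147),D,(190+(565-400)/4,190+(400-400)/4)))
for n,p in dict(purple=(250,309),vial=(279,228),bottle=(233,180),cup=(126,200)).items():
    print(n,onz(S,p,{'purple':.02,'vial':.078,'bottle':.139,'cup':.166}[n]))
```

```text
screw [0.5208 0.0443 0.105 ]
screw [0.4277 0.0426 0.105 ]
screw [0.4247 0.2148 0.105 ]
screw [0.5176 0.2161 0.105 ]
sides [np.float64(0.0930399109715379), np.float64(0.1722363332256504), np.float64(0.09295603425182088), np.float64(0.1717913776110752)] c [0.4727 0.1294 0.105 ]
slot end [0.4716 0.1692 0.105 ]
dish tri (array([0.4759, 0.0986, 0.1247]), np.float64(0.002416359002419341))
dish z [0.4752 0.1002 0.128 ]
short top [ 0.5024 -0.2526  0.13  ] long top [ 0.4911 -0.3206  0.15  ]
rack corners [array([ 0.5292, -0.216 ,  0.1   ]), array([ 0.4769, -0.2089,  0.1   ]), array([ 0.4639, -0.3625,  0.1   ]), array([ 0.52  , -0.3586,  0.1   ])]
long tri (array([ 0.4932, -0.3124,  0.1596]), np.float64(0.014461030678901135))
purple [0.3548 0.1471 0.02  ]
vial [ 0.4206 -0.0501  0.078 ]
bottle [ 0.5922 -0.0676  0.139 ]
cup [0.729  0.1746 0.166 ]
```

play_rows([
  [[0,0,-3],5.1],
  [[0,0,-4],5.1],
  [[0,0,-3],5.1],
  [[1.5,-1.7,0],0],
  [[2.2,-2.4,0],0],
  [[2.2,-2.4,0],0],
  [[2.2,-2.4,0],0],
  [[2.2,-2.4,0],0],
  [[2.2,-2.4,0],0],
  [[2.2,-2.4,0],0],
  [[2.2,-2.4,0],0],
  [[2.2,-2.4,0],0],
  [[2.2,-2.4,0],0],
  [[2.2,-2.4,0],0],
  [[2.2,-2.4,0],0],
  [[2.2,-2.4,0],0],
  [[2.2,-2.4,0],0],
  [[0,0,0],0],
], grip=-1)

```text
clock: 1.6
ee_pos: [0.4823, -0.2822, 0.3143]
orientation: [-3.138, -0.045, -0.003]
ft_force: [-1.1, 0.5, 0.4]
opening: 1.0
grip_force: 0.0
```

Run:
```python
from h import *
s=status.sense();print(s['clock'],s['ee_pos'],R.from_rotvec(s['orientation']).as_matrix());save('wrist','w1.png')
np.save('w1.npy',[s['ee_pos'],s['orientation']])
```

```text
1.6 [ 0.48232131 -0.28218397  0.31427467] [[ 0.99957993  0.02892942  0.00174608]
 [ 0.02892327 -0.99957568  0.00344976]
 [ 0.00184513 -0.00339781 -0.99999253]]
```

View pics/w1.png

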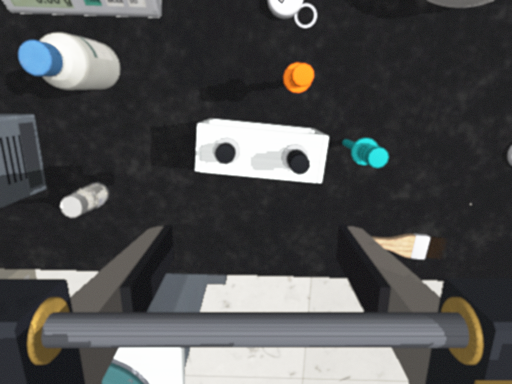

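The wrist view shows the rack with black grips at (225,152) and (297,161), the orange pin at (299,77), turquoise at (370,153), and the vial at (85,200). The bench edge is at row 270.

Run:
```python
from h import *
np.set_printoptions(precision=4,suppress=True)
p=np.load('w1.npy');W=cam('wrist',dict(ee_pos=p[0],orientation=p[1]))
S=cam('scene')
im=cv2.imread('pics/w1.png');g=cv2.cvtColor(im,6)
for x0,x1 in((205,245),(275,320)):
    m=np.zeros_like(g);m[130:182,x0:x1]=(g[130:182,x0:x1]<60)
    n,l,st,c=cv2.connectedComponentsWithStats(m);i=1+st[1:,4].argmax();print(st[i],c[i])
    for z in (.13,.15): print(z,onz(W,c[i],z))
print('tri short',tri(S,(298.5,162),W,(225,152)),'long',tri(S,(315,147),W,(297.5,161)))
print('front edge',onz(W,(256,275),0),'vial',onz(W,(72,206),.078),'turq',onz(W,(377,158),.14),'orange',onz(W,(300,75),.14))
c=[(199,121),(329,134),(323,183),(195,172)]
print([onz(W,x,.1) for x in c])
print('petri/brush',onz(W,(400,245),0))
```

```text
[216 144  18  19 266] [224.7519 152.6842]
0.13 [ 0.5029 -0.2481  0.13  ]
0.15 [ 0.506  -0.2499  0.15  ]
[287 151  22  22 349] [297.4183 161.2808]
0.13 [ 0.4958 -0.3273  0.13  ]
0.15 [ 0.4993 -0.3246  0.15  ]
tri short (array([ 0.5025, -0.2495,  0.1318]), np.float64(0.0034855620756813217)) long (array([ 0.4968, -0.3268,  0.1435]), np.float64(0.004049460664653174))
front edge [ 0.2823 -0.2885  0.    ] vial [ 0.4196 -0.0454  0.078 ] turq [ 0.5034 -0.4096  0.14  ] orange [ 0.5837 -0.3231  0.14  ]
[array([ 0.5338, -0.2158,  0.1   ]), array([ 0.5233, -0.3657,  0.1   ]), array([ 0.465 , -0.3637,  0.1   ]), array([ 0.4741, -0.21  ,  0.1   ])]
petri/brush [ 0.3425 -0.5167  0.    ]
```

play_rows([
  [[0,-2,0],0],
  [[0,-3,0],0],
  [[0,-3,0],0],
  [[0,-3,0],0],
  [[0,-3,0],0],
  [[0,-3,0],0],
  [[0,-3,0],0],
  [[0,-3,0],0],
  [[0,-3,0],0],
  [[0,-3,0],0],
  [[0,-3,0],0],
  [[0,-3,0],0],
  [[0,-2.5,1],0],
  [[0,-1,1],0],
  [[0,0,0],0],
])

```text
clock: 2.9
ee_pos: [0.4694, 0.0972, 0.2929]
orientation: [-3.141, -0.035, 0.005]
ft_force: [-0.1, -0.2, 0.1]
opening: 1.0
grip_force: 0.0
```

Run:
```python
from h import *
s=status.sense();print(s['clock'],s['ee_pos'],R.from_rotvec(s['orientation']).as_matrix());save('wrist','w2.png')
np.save('w2.npy',[s['ee_pos'],s['orientation']])
```

```text
2.9 [0.46937073 0.09722098 0.29288965] [[ 9.99751530e-01  2.20429784e-02 -3.31452973e-03]
 [ 2.20430725e-02 -9.99757022e-01 -8.14963893e-06]
 [-3.31390401e-03 -6.49148050e-05 -9.99994507e-01]]
```

View pics/w2.png

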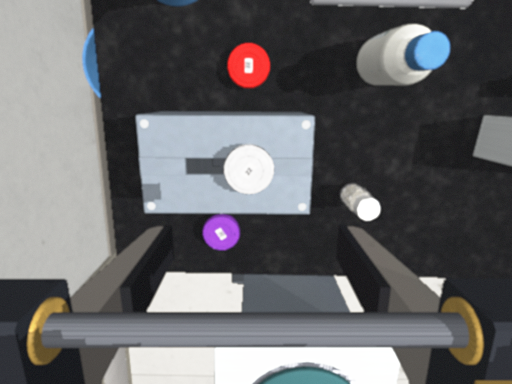

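The wrist view shows the hood top with screws near (144,124), (306,125), (302,206) and (151,205). The dish is at (249,169) and the dark slot's left part runs from x=187 at row 166.

Run:
```python
from h import *
np.set_printoptions(precision=4,suppress=True)
p=np.load('w2.npy');W=cam('wrist',dict(ee_pos=p[0],orientation=p[1]));S=cam('scene')
im=cv2.imread('pics/w2.png');g=cv2.cvtColor(im,6)
m=((g>205)).astype(np.uint8)[100:220,135:320]
n,l,st,c=cv2.connectedComponentsWithStats(m)
for i in range(1,n):
    if st[i,4]>12: 
        q=c[i]+[135,100];print(st[i],q,onz(W,q,.105),onz(W,q,.128))
d=(g[155:180,180:225]<100);ys,xs=np.nonzero(d);print('slot',xs.min()+180,ys.min()+155,ys.max()+155)
for r in(160,163,166,169,172): print(r,g[r,180:225:4])
print('slotend',onz(W,(186.5,166),.105),onz(W,(187,158.5),.105),onz(W,(187,174),.105))
print('dish tri',tri(S,(222,241),W,(249,169)),'screws tri',tri(S,(225,224.5),W,(306,125)),tri(S,(203,292.5),W,(151,205)))
```

```text
[ 4 19 10 10 81] [143.7284 123.2716] [0.5184 0.217  0.105 ] [0.5202 0.2095 0.128 ]
[166  19  12  11  94] [305.8298 124.0957] [0.5212 0.0442 0.105 ] [0.5228 0.0478 0.128 ]
[  89   44   51   51 1910] [249.022 169.212] [0.4709 0.104  0.105 ] [0.4757 0.1037 0.128 ]
[ 12 102   9   8  60] [151.0167 205.6167] [0.4261 0.2152 0.105 ] [0.4338 0.2078 0.128 ]
[162 102  10  10  70] [301.8286 206.4714] [0.4287 0.0429 0.105 ] [0.4362 0.0465 0.128 ]
slot 187 158 173
160 [192 176  78  78  77  80  76  79  68  80  81  88]
163 [194 187  82  79  76  80  80  79  70  80  78 148]
166 [198 187  82  81  79  79  78  79  74  73  75 202]
169 [194 188  80  79  78  78  81  79  79  80  78 201]
172 [189 186  81  82  82  81  80  82  81  80  81 203]
slotend [0.473  0.1731 0.105 ] [0.4814 0.1723 0.105 ] [0.464  0.1729 0.105 ]
dish tri (array([0.4752, 0.1023, 0.1292]), np.float64(0.00334320979509706)) screws tri (array([0.5204, 0.0443, 0.1053]), np.float64(0.000563533241306041)) (array([0.4259, 0.215 , 0.1037]), np.float64(0.0016911733741183162))
```

play_rows([
  [[0.3,-0.3,1.5],0],
  [[0.3,-0.2,3],0],
  [[0,0,3],0],
  [[0,0,3],0],
  [[0,0,3],0],
  [[0,0,2],0],
  [[0,0,1.2],0],
  [[0,0,0.7],0],
  [[0,0,0.4],0],
  [[0,0,0],0],
  [[0,0,0],0],
])

```text
clock: 3.87
ee_pos: [0.4775, 0.1004, 0.1173]
orientation: [3.141, 0.028, 0.002]
ft_force: [-0.9, -0.5, -0.2]
opening: 1.0
grip_force: 0.0
```

play_rows([
  [[-0.1,-0.2,0.4],0],
  [[0,0,0.3],0],
  [[0,0,0],0],
])

```text
clock: 4.12
ee_pos: [0.4755, 0.103, 0.1095]
orientation: [3.141, 0.03, -0.0]
ft_force: [1.0, -0.1, -0.7]
opening: 1.003
grip_force: 0.0
```

play_rows([
  [[0,0,0],0],
  [[0,0,0],0],
  [[0,0,0],0],
  [[0,0,0],0],
  [[0,0,0],0],
  [[0,0,0],0],
], grip=1, squeeze=20)

```text
clock: 4.62
ee_pos: [0.4757, 0.1029, 0.1096]
orientation: [3.141, 0.029, 0.0]
ft_force: [0.1, -0.3, -1.2]
opening: 0.588
grip_force: 0.0
```

play_rows([
  [[0,0,0],0],
  [[0,0,0],0],
  [[0,0,0],0],
])

```text
clock: 4.87
ee_pos: [0.4757, 0.1029, 0.1096]
orientation: [3.141, 0.029, 0.0]
ft_force: [-0.6, -0.3, 0.6]
opening: 0.514
grip_force: 20.0
```

play_rows([
  [[0,0,-0.5],0],
  [[0,0,-1.5],0],
  [[0,0,-2],0],
  [[0,0,-2],0],
  [[0,0,0],0],
])

```text
clock: 5.28
ee_pos: [0.478, 0.1038, 0.1731]
orientation: [-3.141, -0.03, -0.01]
ft_force: [0.9, 1.0, -0.6]
opening: 0.507
grip_force: 20.0
```

Run:
```python
from h import *
s=status.sense();print(s['clock'],s['ee_pos'],s['opening'],s['grip_force'],s['ft_force']);a=grab_frame('scene');b=grab_frame('wrist')
o=np.hstack([cv2.resize(a[200:320,150:290],(420,360)),cv2.resize(b,(380,360))]);cv2.imwrite('pics/c3.png',o[:,:,::-1])
```

```text
5.2833 [0.47796637 0.10375419 0.17314818] 0.5072965752617223 19.999879538663663 [ 0.89137201  1.01971239 -0.56064018]
```

View pics/c3.png

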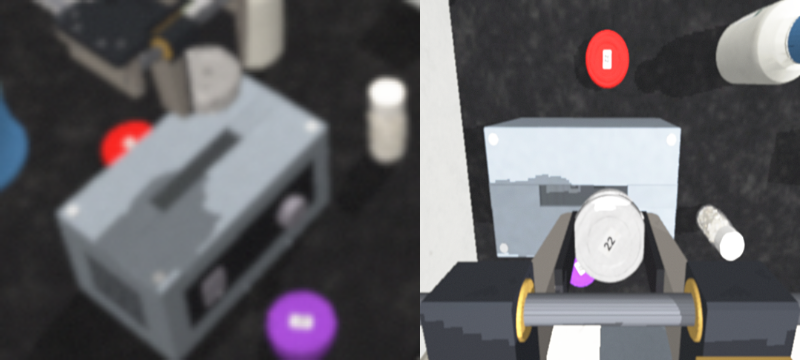

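The dish is held between the fingers and clear of the hood. The slot is fully open, and the red and purple dishes are untouched. Next I carry it to about (0.39, -0.165).

play_rows([
  [[-0.4,1.2,0],0],
  [[-0.8,2.2,0],0],
  [[-0.8,2.4,0],0],
  [[-0.8,2.4,0],0],
  [[-0.8,2.4,0],0],
  [[-0.8,2.4,0],0],
  [[-0.8,2.4,0],0],
  [[-0.8,2.4,0],0],
  [[-0.8,2.4,0],0],
  [[-0.8,2.4,0],0],
  [[-0.8,2.2,1],0],
  [[-0.7,1.4,2],0],
  [[0,0,3],0],
  [[0,0,3],0],
  [[0,0,2.5],0],
  [[0,0,1.5],0],
  [[0,0,0.8],0],
  [[0,0,0],0],
])

```text
clock: 6.88
ee_pos: [0.3877, -0.1599, 0.0295]
orientation: [-3.139, -0.03, 0.007]
ft_force: [-1.1, 0.5, -0.4]
opening: 0.505
grip_force: 20.0
```

play_rows([
  [[0,0,0.7],0],
  [[0,0,0.5],0],
  [[0,0,0.3],0],
  [[0,0,0],0],
])

```text
clock: 7.22
ee_pos: [0.3896, -0.1608, 0.0165]
orientation: [3.141, 0.029, 0.0]
ft_force: [-0.3, -0.1, 0.2]
opening: 0.509
grip_force: 20.0
```

play_rows([
  [[0,0,0.3],0],
  [[0,0,0.3],0],
  [[0,0,0.2],0],
  [[0,0,0],0],
])

```text
clock: 7.55
ee_pos: [0.3894, -0.1607, 0.0083]
orientation: [-3.141, -0.029, 0.001]
ft_force: [0.0, -0.5, -0.0]
opening: 0.512
grip_force: 20.0
```

play_rows([
  [[0,0,0.15],0],
  [[0,0,0.1],0],
  [[0,0,0],0],
  [[0,0,0],0],
])

```text
clock: 7.88
ee_pos: [0.3896, -0.1607, 0.006]
orientation: [3.141, 0.029, -0.0]
ft_force: [0.0, -0.4, -0.1]
opening: 0.508
grip_force: 20.0
```

play_rows([
  [[0,0,0.1],0],
  [[0,0,0.1],0],
  [[0,0,0],0],
  [[0,0,0],0],
])

```text
clock: 8.22
ee_pos: [0.3897, -0.1608, 0.0045]
orientation: [3.141, 0.029, 0.0]
ft_force: [-2.4, 0.5, 6.4]
opening: 0.509
grip_force: 20.0
```

play_rows([
  [[0,0,0],0],
  [[0,0,0],0],
  [[0,0,0],0],
  [[0,0,0],0],
  [[0,0,0],0],
  [[0,0,-0.5],0],
  [[0,0,-1.5],0],
  [[0,0,-3],0],
  [[0,0,-3],0],
  [[0,0,-3],0],
  [[0,0,-3],0],
  [[0,0,-3],0],
  [[0,0,-3],0],
  [[0,0,-3],0],
  [[0,0,-2],0],
  [[0,0,0],0],
], grip=-1)

```text
clock: 9.55
ee_pos: [0.3918, -0.1614, 0.2585]
orientation: [3.137, 0.029, 0.012]
ft_force: [1.3, -0.6, -0.3]
opening: 1.001
grip_force: 0.0
```

play_rows([
  [[0.9,1.3,0],0],
  [[1.6,2.4,0],0],
  [[1.6,2.5,0],0],
  [[1.6,2.5,0],0],
  [[1.6,2.5,0],0],
  [[1.6,2.5,0],0],
  [[1.2,1.8,0],0],
  [[0.6,0.9,0],0],
  [[0,0,0],0],
  [[0,0,0],0],
], grip=0)

```text
clock: 10.38
ee_pos: [0.499, -0.3216, 0.2531]
orientation: [-3.14, -0.03, 0.003]
ft_force: [-0.2, 0.4, 0.6]
opening: 0.498
grip_force: 0.0
```

Run:
```python
from h import *
s=status.sense();print(s['clock'],s['ee_pos'],s['orientation'],s['opening']);b=grab_frame('wrist');a=grab_frame('scene')
np.save('w4.npy',[s['ee_pos'],s['orientation']]);cv2.imwrite('pics/w4raw.png',b[:,:,::-1])
o=np.hstack([b[:, :],cv2.resize(a[120:280,200:320],(288,384))]);cv2.imwrite('pics/w4.png',o[:,:,::-1]);cv2.imwrite('pics/s4raw.png',a[:,:,::-1])
```

```text
10.3833 [ 0.49903689 -0.32161033  0.25311148] [-3.13973219e+00 -2.98728150e-02  2.63064043e-03] 0.497508442327169
```

View pics/w4.png

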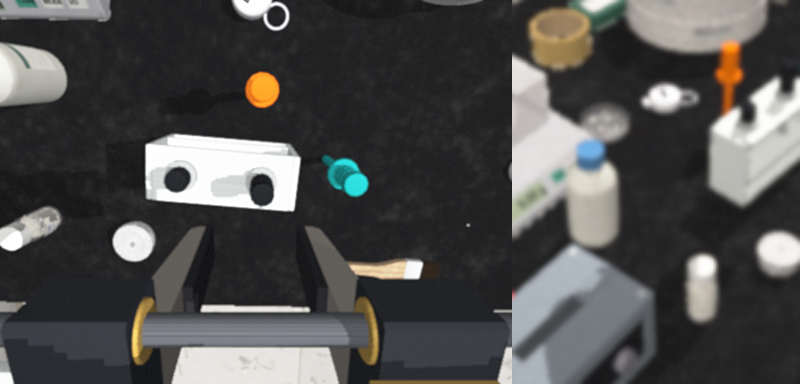

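The dish stands flat on clear worktop, at (134,241) in the wrist half and (778,253) in the scene half. The long pin's grip top is at about (261,190) and the short pin's at (177,179). I'll measure them from the two wrist views.

Run:
```python
from h import *
np.set_printoptions(precision=4,suppress=True)
p=np.load('w4.npy');W=cam('wrist',dict(ee_pos=p[0],orientation=p[1]))
p=np.load('w1.npy');V=cam('wrist',dict(ee_pos=p[0],orientation=p[1]));S=cam('scene')
g=cv2.cvtColor(cv2.imread('pics/w4raw.png'),6)
m=np.zeros_like(g);m[165:208,240:285]=g[165:208,240:285]<60
n,l,st,c=cv2.connectedComponentsWithStats(m);i=1+st[1:,4].argmax();print(st[i],c[i])
t=(c[i][0],st[i][1]+st[i][3]-11.5)
t=(261.5,190);print('long W/V',tri(W,t,V,(298,162)),'W/S',tri(W,t,S,(315,147)))
for z in(.145,.15):print(onz(W,t,z))
ring=onz(W,(261,184),.106);print('collar',ring)
print('short',tri(W,(177,180),V,(224.5,152.5)))
print('turq',tri(W,(355,184),V,(377,158)))
```

```text
[251 175  22  30 549] [261.3552 189.5082]
long W/V (array([ 0.4958, -0.3273,  0.1335]), np.float64(0.00047471546508444606)) W/S (array([ 0.4971, -0.328 ,  0.1427]), np.float64(0.0034288103024940246))
[ 0.4991 -0.3269  0.145 ]
[ 0.5005 -0.3267  0.15  ]
collar [ 0.4946 -0.3272  0.106 ]
short (array([ 0.5013, -0.2473,  0.1211]), np.float64(0.0009538140253400831))
turq (array([ 0.5016, -0.4139,  0.1279]), np.float64(0.0005331038408367287))
```

play_rows([
  [[-0.2,0.3,1],0],
  [[0,0.2,2],0],
  [[0,0,2.5],0],
  [[0,0,2.5],0],
  [[0,0,2],0],
  [[0,0,1.5],0],
  [[0,0,1],0],
  [[0,0,0.5],0],
  [[0,0,0],0],
  [[0,0,0],0],
])

```text
clock: 11.32
ee_pos: [0.498, -0.3278, 0.1247]
orientation: [3.141, 0.03, 0.001]
ft_force: [-0.2, -0.3, 0.5]
opening: 0.498
grip_force: 0.0
```

play_rows([
  [[0,0,0.6],0],
  [[0,0,0.5],0],
  [[0,0,0],0],
  [[0,0,0],0],
])

```text
clock: 11.65
ee_pos: [0.4976, -0.3277, 0.1129]
orientation: [-3.141, -0.029, 0.0]
ft_force: [0.6, 0.1, -1.1]
opening: 0.495
grip_force: 0.0
```

play_rows([
  [[0,0,0],0],
  [[0,0,0],0],
  [[0,0,0],0],
  [[0,0,0],0],
  [[0,0,0],0],
  [[0,0,0],0],
], grip=1, squeeze=45)

```text
clock: 12.15
ee_pos: [0.4978, -0.3277, 0.1132]
orientation: [3.141, 0.029, 0.0]
ft_force: [0.3, 1.0, 1.1]
opening: 0.234
grip_force: 45.0
```

play_rows([
  [[0,0,-0.5],0],
  [[0,0,-1.2],0],
  [[0,0,-2],0],
  [[0,0,-2.5],0],
  [[0,0,-2.5],0],
  [[0,0,-2.5],0],
  [[0,0,-2],0],
  [[0,0,-1.5],0],
  [[0,0,-0.7],0],
  [[0,0,0],0],
  [[0,0,0],0],
])

```text
clock: 13.07
ee_pos: [0.4975, -0.3276, 0.267]
orientation: [3.141, 0.029, -0.0]
ft_force: [0.2, -0.3, -1.5]
opening: 0.229
grip_force: 45.0
```

play_rows([
  [[0,-1,0],0],
  [[-0.1,-2,0],0],
  [[-0.1,-3,0],0],
  [[-0.1,-3,0],0],
  [[-0.1,-3,0],0],
  [[-0.1,-3,0],0],
  [[-0.1,-3,0],0],
  [[-0.1,-3,0],0],
  [[-0.1,-3,0],0],
  [[-0.1,-3,0],0],
  [[-0.1,-3,0],0],
  [[-0.1,-3,0],0],
  [[-0.1,-3,0],0],
  [[-0.1,-3,0],0],
  [[-0.1,-2.5,0],0],
  [[-0.1,-2,0],0],
  [[0,-1,0],0],
  [[0,-0.5,0],0],
  [[0,0,0],0],
  [[0,0,0],0],
])

```text
clock: 14.73
ee_pos: [0.4742, 0.1209, 0.2666]
orientation: [3.141, 0.028, -0.002]
ft_force: [-1.1, 0.5, -1.0]
opening: 0.232
grip_force: 45.0
```

Run:
```python
from h import *
s=status.sense();print(s['clock'],s['ee_pos'],s['orientation'],s['ft_force'],s['wrist_torque'])
a=grab_frame('scene');b=grab_frame('side');w=grab_frame('wrist')
for n,i in dict(a=a,b=b,w=w).items(): cv2.imwrite('pics/%s5raw.png'%n,i[:,:,::-1])
np.save('w5.npy',[s['ee_pos'],s['orientation']])
o=np.hstack([cv2.resize(a[150:320,150:290],(400,486)),cv2.resize(b[110:210,170:252],(398,486))]);cv2.imwrite('pics/c5.png',o[:,:,::-1])
```

```text
14.7333 [0.47422295 0.12085157 0.2665634 ] [ 3.14073256e+00  2.77999720e-02 -1.58493465e-03] [-1.09015572  0.53782705 -0.9950202 ] [-0.0197135  -0.02235706 -0.0057796 ]
```

View pics/c5.png

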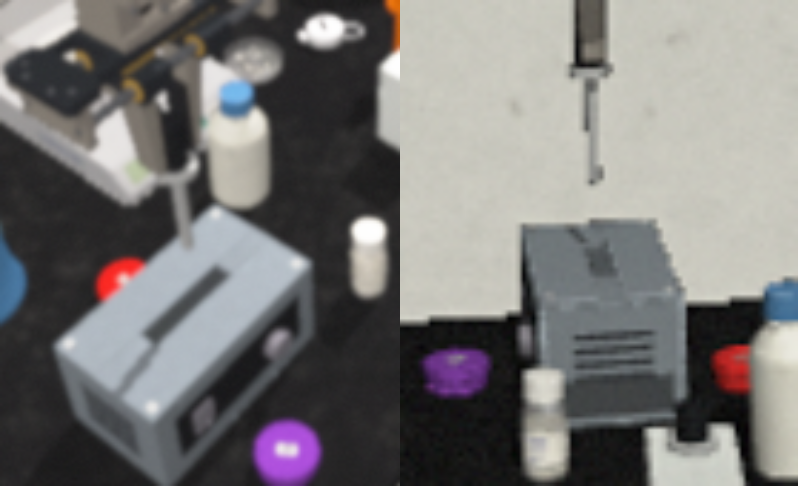

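The pin hangs upright in the gripper. Its nose is at about scene (215.8,236.7) and side (210,147.6). The whole slot is visible and clear, between scene (201,267) and (230,246).

Run:
```python
from h import *
np.set_printoptions(precision=4,suppress=True)
S=cam('scene');D=cam('side');p=np.load('w5.npy');W=cam('wrist',dict(ee_pos=p[0],orientation=p[1]))
print('nose',tri(S,(215.8,236.5),D,(210.2,147.5)),'at z',onz(S,(215.8,236.5),.1665),onz(D,(210.2,147.5),.1665))
print('collar', onz(S,(150+175/2.857,150+178/2.859),.2534),onz(D,(170+190/4.85,110+70/4.86),.2534))
g=cv2.cvtColor(cv2.imread('pics/a5raw.png'),6)
m=np.zeros_like(g);m[240:272,196:232]=g[240:272,196:232]<105
n,l,st,c=cv2.connectedComponentsWithStats(m);i=1+st[1:,4].argmax();print(st[i],c[i])
q=np.array([onz(S,(x,y),.105)[:2] for y,x in zip(*np.nonzero(l==i))]);print(q.mean(0),q.min(0),q.max(0),(q.min(0)+q.max(0))/2)
ys,xs=np.nonzero(l==i)
for x in range(202,232,3): print(x,ys[xs==x].min() if (xs==x).any() else 0,ys[xs==x].max()if (xs==x).any() else 0,end=' | ')
```

```text
nose (array([0.4737, 0.1192, 0.1653]), np.float64(0.0040335067036495935)) at z [0.4705 0.1203 0.1665] [0.4754 0.1187 0.1665]
collar [0.4647 0.127  0.2534] [0.4755 0.1224 0.2534]
[201 244  28  26 168] [214.4167 256.2381]
[0.4724 0.1312] [0.4655 0.0885] [0.4795 0.1716] [0.4725 0.13  ]
202 265 267 | 205 262 268 | 208 259 265 | 211 257 262 | 214 254 260 | 217 251 257 | 220 248 254 | 223 245 251 | 226 244 248 | 229 0 0 |
```

play_rows([
  [[-0.1,0.7,0],0],
  [[0,1,0],0],
  [[0,0.5,0],0],
  [[0,0,1.5],0],
  [[0,0,1.5],0],
  [[0,0,1.2],0],
  [[0,0,0.8],0],
  [[0,0,0.5],0],
  [[0,0,0],0],
  [[0,0,0],0],
])

```text
clock: 15.72
ee_pos: [0.474, 0.0998, 0.2123]
orientation: [-3.141, -0.029, -0.0]
ft_force: [0.1, 0.5, -0.8]
opening: 0.232
grip_force: 45.0
```

play_rows([
  [[0,0,0.5],0],
  [[0,0,0.5],0],
  [[0,0,0.5],0],
  [[0,0,0],0],
  [[0,0,0],0],
])

```text
clock: 16.13
ee_pos: [0.4735, 0.0999, 0.1967]
orientation: [3.141, 0.03, -0.001]
ft_force: [-0.1, 0.0, -1.1]
opening: 0.229
grip_force: 45.0
```

Nose is in the slot (no force). On down to just above the face.

play_rows([
  [[0,0,0.8],0],
  [[0,0,1.2],0],
  [[0,0,1.2],0],
  [[0,0,0.8],0],
  [[0,0,0.6],0],
  [[0,0,0.4],0],
  [[0,0,0],0],
  [[0,0,0],0],
])

```text
clock: 16.8
ee_pos: [0.4739, 0.1, 0.1472]
orientation: [-3.141, -0.03, -0.0]
ft_force: [0.8, 0.5, -2.3]
opening: 0.235
grip_force: 45.0
```

play_rows([
  [[0,0,0.3],0],
  [[0,0,0],0],
])

```text
clock: 16.97
ee_pos: [0.4738, 0.0998, 0.1441]
orientation: [3.141, 0.029, 0.001]
ft_force: [0.2, -0.3, -1.8]
opening: 0.234
grip_force: 45.0
```

play_rows([
  [[0,0,0.3],0],
  [[0,0,0],0],
])

```text
clock: 17.13
ee_pos: [0.4736, 0.0998, 0.1408]
orientation: [3.141, 0.029, -0.0]
ft_force: [0.5, -0.1, -0.8]
opening: 0.228
grip_force: 45.0
```

play_rows([
  [[0,0,0.2],0],
  [[0,0,0],0],
])

```text
clock: 17.3
ee_pos: [0.4739, 0.0999, 0.1391]
orientation: [3.141, 0.029, 0.0]
ft_force: [0.0, -0.5, 2.3]
opening: 0.231
grip_force: 45.0
```

play_rows([
  [[0,0,0.15],0],
  [[0,0,0],0],
])

```text
clock: 17.47
ee_pos: [0.474, 0.1, 0.1377]
orientation: [3.141, 0.029, 0.001]
ft_force: [-0.6, -0.8, 3.1]
opening: 0.229
grip_force: 45.0
```

play_rows([
  [[0,-0.2,0.08],0],
  [[0,0,0],0],
])

```text
clock: 17.63
ee_pos: [0.474, 0.1015, 0.1369]
orientation: [3.14, 0.029, 0.001]
ft_force: [-0.6, -1.9, 4.2]
opening: 0.234
grip_force: 45.0
```

play_rows([
  [[0,-0.2,0],0],
  [[0,0,0],0],
])

```text
clock: 17.8
ee_pos: [0.4739, 0.1037, 0.1369]
orientation: [3.141, 0.029, 0.001]
ft_force: [0.5, -2.1, 4.6]
opening: 0.229
grip_force: 45.0
```

play_rows([
  [[0,-0.2,0],0],
  [[0,0,0],0],
])

```text
clock: 17.97
ee_pos: [0.4738, 0.1061, 0.1369]
orientation: [-3.141, -0.03, -0.001]
ft_force: [-0.5, -1.2, 3.7]
opening: 0.227
grip_force: 45.0
```

play_rows([
  [[0,-0.2,0],0],
  [[0,0,0],0],
])

```text
clock: 18.13
ee_pos: [0.4737, 0.1084, 0.1368]
orientation: [-3.141, -0.03, -0.0]
ft_force: [0.4, -2.1, 4.2]
opening: 0.236
grip_force: 45.0
```

play_rows([
  [[0,-0.2,0],0],
  [[0,0,0],0],
])

```text
clock: 18.3
ee_pos: [0.4736, 0.1115, 0.1368]
orientation: [-3.139, -0.03, -0.001]
ft_force: [-0.9, 3.2, 1.5]
opening: 0.227
grip_force: 45.0
```

play_rows([
  [[0,-0.2,0],0],
  [[0,0,0],0],
])

```text
clock: 18.47
ee_pos: [0.4731, 0.1134, 0.1365]
orientation: [-3.14, -0.031, 0.001]
ft_force: [-0.3, 1.8, -1.0]
opening: 0.234
grip_force: 45.0
```

play_rows([
  [[0,-0.2,0],0],
  [[0,0,0],0],
])

```text
clock: 18.63
ee_pos: [0.4729, 0.1142, 0.1363]
orientation: [3.141, 0.03, -0.002]
ft_force: [0.3, -0.1, -2.1]
opening: 0.233
grip_force: 45.0
```

play_rows([
  [[0,-0.2,0],0],
  [[0,0,0],0],
])

```text
clock: 18.8
ee_pos: [0.4731, 0.116, 0.1365]
orientation: [3.141, 0.03, -0.001]
ft_force: [-0.8, 0.2, -0.7]
opening: 0.232
grip_force: 45.0
```

The nose has dropped into an opening near y ≈ 0.114. I'll probe its depth.

play_rows([
  [[0,0,0.2],0],
  [[0,0,0],0],
])

```text
clock: 18.97
ee_pos: [0.4732, 0.1156, 0.1344]
orientation: [3.141, 0.029, -0.001]
ft_force: [-0.6, 0.2, -2.2]
opening: 0.231
grip_force: 45.0
```

play_rows([
  [[0,0,0.2],0],
  [[0,0,0],0],
])

```text
clock: 19.13
ee_pos: [0.4732, 0.1157, 0.1324]
orientation: [3.141, 0.029, -0.001]
ft_force: [-0.6, 0.5, -2.0]
opening: 0.228
grip_force: 45.0
```

play_rows([
  [[0,0,0.15],0],
  [[0,0,0],0],
])

```text
clock: 19.3
ee_pos: [0.4733, 0.1158, 0.131]
orientation: [3.141, 0.029, -0.001]
ft_force: [-0.6, -0.5, -1.7]
opening: 0.232
grip_force: 45.0
```

There is no force 8.5 mm below the face, deeper than the 6 mm oil cup, so this is the locking hole. I'll let the pin down.

play_rows([
  [[0,0,0.3],0],
  [[0,0,0.3],0],
  [[0,0,0.3],0],
  [[0,0,0],0],
  [[0,0,0],0],
])

```text
clock: 19.72
ee_pos: [0.4732, 0.1159, 0.1219]
orientation: [3.141, 0.03, -0.001]
ft_force: [0.4, -0.3, -1.3]
opening: 0.233
grip_force: 45.0
```

play_rows([
  [[0,0,0.15],0],
  [[0,0,0],0],
])

```text
clock: 19.88
ee_pos: [0.4734, 0.1159, 0.1206]
orientation: [3.141, 0.029, -0.0]
ft_force: [-0.3, 0.6, -2.0]
opening: 0.231
grip_force: 45.0
```

play_rows([
  [[0,0,0.1],0],
  [[0,0,0],0],
])

```text
clock: 20.05
ee_pos: [0.4734, 0.1158, 0.1197]
orientation: [3.141, 0.029, -0.0]
ft_force: [-0.6, -0.4, -1.5]
opening: 0.23
grip_force: 45.0
```

play_rows([
  [[0,0,0.1],0],
  [[0,0,0],0],
])

```text
clock: 20.22
ee_pos: [0.4734, 0.1158, 0.1186]
orientation: [3.141, 0.029, -0.0]
ft_force: [0.6, 0.5, -1.0]
opening: 0.234
grip_force: 45.0
```

play_rows([
  [[0,0,0.07],0],
  [[0,0,0],0],
])

```text
clock: 20.38
ee_pos: [0.4735, 0.1159, 0.1181]
orientation: [3.141, 0.029, 0.0]
ft_force: [-0.3, 0.5, -1.1]
opening: 0.229
grip_force: 45.0
```

play_rows([
  [[0,0,0.07],0],
  [[0,0,0],0],
])

```text
clock: 20.55
ee_pos: [0.4736, 0.1159, 0.118]
orientation: [3.141, 0.029, 0.0]
ft_force: [-1.2, -0.5, 4.4]
opening: 0.227
grip_force: 45.0
```

play_rows([
  [[0,0,0.05],0],
  [[0,0,0],0],
])

```text
clock: 20.72
ee_pos: [0.4736, 0.1159, 0.118]
orientation: [3.141, 0.029, 0.001]
ft_force: [-2.7, -0.4, 10.4]
opening: 0.23
grip_force: 45.0
```

The collar is seated at TCP z = 0.118, as expected. I'll release and retreat.

play_rows([
  [[0,0,-0.1],0],
  [[0,0,0],0],
  [[0,0,0],0],
  [[0,0,0],0],
  [[0,0,0],0],
  [[0,0,0],0],
  [[0,0,-0.5],0],
  [[0,0,-1.5],0],
  [[0,0,-3],0],
  [[0,0,-3],0],
  [[0,0,-3],0],
  [[0,0,-3],0],
  [[0,0,-2],0],
  [[0,0,0],0],
  [[0,0,0],0],
], grip=0)

```text
clock: 21.97
ee_pos: [0.4739, 0.116, 0.2789]
orientation: [3.141, 0.029, 0.004]
ft_force: [-1.0, -0.4, -0.4]
opening: 0.5
grip_force: 0.0
```

Run:
```python
from h import *
np.set_printoptions(precision=4,suppress=True)
s=status.sense();print(s['clock'],s['ee_pos'],s['ft_force'])
a=grab_frame('scene');w=grab_frame('wrist')
o=np.hstack([cv2.resize(a[140:320,150:330],(400,400)),cv2.resize(w,(400,300))[:, :] if 0 else cv2.resize(w[60:260,100:300],(400,400))]);cv2.imwrite('pics/c6.png',o[:,:,::-1])
```

```text
21.9667 [0.4739 0.116  0.2789] [-1.0342 -0.3542 -0.357 ]
```

View pics/c6.png

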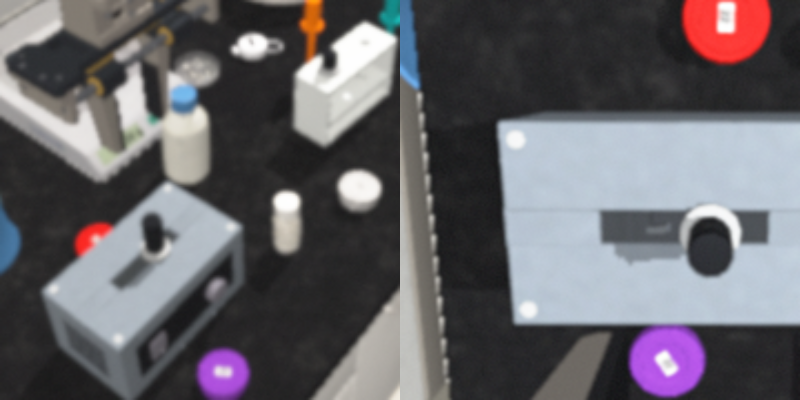

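The pin's collar lies flat on the hood over the slot (scene half 153,245; wrist half 710,235). The dish stands upright at (358,190), the short pin is in the rack, and the other things are where they were.

```bash
python3 -c "
from station import job_done;print(job_done())"
```

```text
the job is handed in; nothing more can be done
None
```

The job is done and handed in at about 22 s of robot time: the dish stands upright on clear worktop, the long pin is fully home in the locking hole with its collar on the hood, and the short pin is still in the rack.

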